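# Hold a can, label up, above its bay in the pantry rack

### The job

Turn the cream can that lies alone on the counter until its red label faces straight up, by rolling it along the counter; then pick it up, carry it over the basket of jars, and finish holding it still about a centimetre above the middle of the green liner in the empty bay of the can rack, lying level and lengthwise along the bay, label still up. The liner's glue is wet, so nothing may touch it, and I want to check the fit: end the program with the can still in the gripper, do not put it down. Leave the basket and the two cans in the rack where they are.

Things in the scene. Friction and masses are not known exactly. Their poses are not given: they have to be found in the camera images.
- can: Steel can in cream paper with a red label panel (yellow spot in its middle), a cylinder 54 mm in diameter, 100 mm long, about 0.2 kg, lying loose on its side; it rolls freely. Origin at its centre, 27 mm above the counter at first. x: along its axis; z: out through the middle of the label, which spans 40 degrees either side. At the start z is about 75 degrees from up, towards any side.
- liner: Green rubber strip, 110 x 34 mm, 3 mm thick, stuck flat on the floor of the rack's empty bay (any of the three bays). Origin at the centre of its underside, which lies 50 mm above the counter; x runs along the bay, z up. Fixed; its glue is wet.
- rack: Black wire can rack, fixed, 156 x 318 mm (x, y); origin at the centre of its foot, z up. Three bays along its x, centred at y = -100, 0, +100 mm; bay floor 50 mm above the counter. On the floor of each bay two round rails, 8 mm thick, 24 mm either side of its middle. A wire rim 33 mm above the floor runs round the edge (x = +-75 mm, y = +-155 mm).
- can_a: Blue can with a white label lying in one bay of the rack, 54 mm in diameter, 100 mm long, loose; origin at its centre, x along its axis. Bystander.
- can_b: Ochre can with a brown label lying in another bay of the rack, 54 mm in diameter, 100 mm long, loose; origin at its centre, x along its axis. Bystander.
- basket: Black wire basket with three closed jars standing in a row in it, one body of 1.5 kg standing loose between the can and the rack: basket 225 x 95 mm (x, y), 78 mm high, jar lids reach 130 mm above the counter. Origin at the centre of its foot, x along its length, z up. Bystander.
Things that resemble listed ones, but are neither listed nor needed, are in the scene too. Leave any turquoise look-alike of the can alone.

How it is judged:
On the way, in this order (a step that is already met when the one before it is completed fails the run):
1. the can lies on the counter with its red label facing up, within about 20 degrees (angle between can's own z axis and vertical below 0.35 rad and height (world z) of can below 0.031 m), for 0.2 s.
2. the can is carried over the basket of jars (x of can in the frame of basket between -0.16 and 0.16 m and y of can in the frame of basket between -0.06 and 0.06 m and z of can in the frame of basket above 0.14 m), for 0.02 s.
At the end, for the whole second after the job is handed in: Can held still, touching only the gripper: underside 3 to 22 mm above the liner, centre within 15 mm along and 12 mm across the bay of the liner's middle, axis within 0.15 rad of the bay, label within 0.35 rad of up; basket and rack cans within 20 mm of their places (x of can in the frame of liner between -0.015 and 0.015 m and y of can in the frame of liner between -0.012 and 0.012 m and z of can in the frame of liner between 0.033 and 0.052 m and angle between the x axis of can and the x axis of liner, either way round below 0.15 rad and angle between can's own z axis and vertical below 0.35 rad and contact force between can and the fingers above 1 N and contact force between can and rack below 0.05 N and contact force between can and liner below 0.05 N and contact force between can and can_a below 0.05 N and contact force between can and can_b below 0.05 N and linear speed of can below 0.02 m/s and distance of each of can_a, can_b, basket from where it was at the start of the episode below 0.02 m); the arm keeps its last pose, push and grip.
It fails at once if the wet liner is touched (contact force between liner and anything else above 0.3 N).
It fails at once if the basket of jars is pushed away or tipped (distance of basket from where it was at the start of the episode above 0.02 m or angle between basket's own z axis and vertical above 0.2 rad).
It fails at once if a can in the rack is displaced (distance of any of can_a, can_b from where it was at the start of the episode above 0.02 m).
It also fails if it takes over 54 s, if anything falls off the work surface, if the arm or the gripper's body presses on something with over 40 N, if the wrist force passes 120 N, or if a joint passes its speed limit or range.

### The arm

A 6-joint arm with a two-finger parallel gripper is mounted at the origin on the work surface. World frame = base frame: x ahead of the robot, y to its left, z up, the work surface at z = 0. Lengths are in m, angles in rad, forces in N, time in s.
With the tool pointing down it reaches from about 0.35 to 0.725 m from the base axis. Payload 4.3 kg.
Tool frame: the origin (TCP) lies between the finger pads; the fingertips stand r.tcp_to_tips ahead of it and the grasp point (between the pads) lies 6 mm ahead of it (r.tcp_to_tips is the distance from the TCP to the fingertips, in m); z points along the fingers, y is the line along which they close (so a half turn about z gives the same grasp; the last joint's range is limited). The gripper opens to 85 mm and grips with 20 to 120 N. Pads are 22 mm wide; open, the fingers measure 114 mm over their backs; the gripper's body (76 mm by 85 mm) begins 54 mm behind the grasp point. The pads swing forward as they close: fully open they stand 13 mm farther back than shut.
Start: joints at [1.103, 0.377, 0.081, 1.274, 0, 1.46], TCP at [0.201, 0.539, 0.256] pointing down, gripper open.
Joint ranges: [-2.72, 2.72], [-0.84, 1.66], [-1.02, 1.22], [-1.77, 2.12], [-1.37, 1.28], [-3.14, 3.14]. Speed limits (rad/s): [2.57, 2.57, 3.14, 3.14, 3.14, 3.14].

### API

Orientations are given as a rotation vector (axis times angle).
In Python, from plant import status, capture, camera_model, workorder, silhouettes, r gives the robot as it stands. The module is installed in compiled form; this text tells all that it offers.
- The arm moves only by the shell command python3 -m jog 'ROWS' [FORCE]. ROWS is JSON, a list of rows, each a list of 7 numbers: the turn, a rotation vector about the world's x, y, z in degrees, then the shift along the world's x, y, z in cm, then the opening, from 0 (shut) to 1 (fully open). A call has 1 to 5 rows; each row shifts and turns the commanded pose from where the row before left it; what a row does not reach is not made up. A row lasts 1/12 s, in which the tool goes at most 41.7 mm and 7.16 degrees, less where a joint would pass 70% of its speed; a pose out of reach is approached as far as the arm can. A call is refused whole if a number of a shift passes 4.17 or a number of a turn 7.16, either way. A call with a gripper value outside its range is refused whole. The fingers move at their own pace and stop on an object; FORCE is the grip in N (left out, the last holds). Time passes only in rows, so rows that do not move let the fingers close. It gives the time, the measured TCP pose, the force, the opening and the grip force at its end, in the units of the state.
- status.get_state(): the state, without advancing time (a new reading comes with each control period).
- capture(name): name is "side" or "top" or "wrist"; returns the picture (480x640x3 uint8, red, green, blue); there is no depth.
- camera_model(name): a dict with "vfov" (degrees; the focal length in pixels is half the picture's height over the tangent of half this angle, whatever the lens; pixels are square), "cx", "cy" (the principal point, pixels), "k1" (the pictures are not rectified: a ray, as slopes to the right and down, at radius r is drawn at 1 + k1 r^2 times it, then the intrinsics apply), "xyz" and "rotation" of the camera in the world. Camera axes: x right, y up, looking along -z (the intrinsics and any distortion apply to the point x, -y, -z); pixel columns grow to the right and rows downward; lengths in m; the calibration is good to about 2 mm. A picture is of the moment at which its call begins: read the wrist's pose just before it. camera_model takes no time and is no camera call; for the wrist camera it gives the pose at the moment of the call.
- workorder.job_done(): hands the job in; it is judged then, once.
Trained networks look in the newest picture that a camera, given by its name, has taken for a name from the list of things; names that differ only in an ending like _2 or _b are one class to them, and where a whole thing is asked for, a point or a joint stands for the part that bears it (a point fixed in the world has none). Each returns a list of dicts, best first, with "conf" (0 to 1); they miss things now and then, are a little off and sometimes report something else, mostly with a low value. They report only what shows in the picture. A call takes as long as a camera call. They do not tell look-alikes from the thing itself.
- silhouettes(camera, label): "mask" (480x640 bool, what is visible of it) and "location" ([column, row] in pixels, amid what is visible of it).
The state is a dict: "clock": time; "q": joint angles; "joint_vel": joint speeds; "joint_torque": joint torques, N m; "ee_pos": TCP position; "tool_rot": TCP orientation; "contact_force": force on the tool from outside, world axes, zero at the start; "moment": the same for the moment, N m; "gripper_width": opening from 0.0 (shut) to 1.0 (fully open); "finger_force": force on a finger pad.
Only numpy, scipy, OpenCV 4.12 (cv2) and the standard library are available. Lean on these libraries where they do the work, as an engineer would, in place of code of your own. Each camera call takes 0.05 s, during which the arm holds its last target. There are 200 camera calls.

## Working session

There is one attempt and no reset: what is moved stays moved. The work goes in short steps, Python scripts to look and compute and a shell command to move; the robot and the scene stay as the last step left them, time stands still between calls to the robot, and variables do not carry over. Pictures are saved under pics/ and viewed, at most 10 in all, crops included, and the job is handed in when it is done.

```bash
mkdir -p pics; cat > h.py <<'E'
import numpy as np, cv2
from scipy.spatial.transform import Rotation as R
from plant import status, capture, camera_model, workorder, silhouettes, r
def rotm(m):
    a=np.array(m['rotation'],float)
    return a if a.shape==(3,3) else (R.from_rotvec(a).as_matrix() if a.size==3 else R.from_quat(a).as_matrix())
def K(m):
    f=240/np.tan(np.radians(m['vfov'])/2); return np.array([[f,0,m['cx']],[0,f,m['cy']],[0,0,1]])
def D(m): return np.array([m['k1'],0,0,0,0.])
def pix2plane(m,uv,z):
    uv=np.asarray(uv,float).reshape(-1,1,2)
    n=cv2.undistortPoints(uv,K(m),D(m)).reshape(-1,2)
    d=np.c_[n[:,0],-n[:,1],-np.ones(len(n))]@rotm(m).T
    c=np.array(m['xyz']); t=(z-c[2])/d[:,2]
    return c+t[:,None]*d
def proj(m,P):
    p=(np.asarray(P,float).reshape(-1,3)-np.array(m['xyz']))@rotm(m)
    p=p*[1,-1,-1]
    return cv2.projectPoints(p,np.zeros(3),np.zeros(3),K(m),D(m))[0].reshape(-1,2)
def save(n,im): cv2.imwrite(f'pics/{n}.png',im[:,:,::-1])
E
python3 - <<'E'
from h import *
for c in ['top','side','wrist']:
    m=camera_model(c); print(c,m)
    im=capture(c); save(c+'0',im)
    if c!='wrist' or 1:
        for l in ['can','liner','rack','can_a','basket']:
            for d in silhouettes(c,l): print(c,l,round(d['conf'],2),np.round(d['location']),d['mask'].sum())
print(status.get_state(), r.tcp_to_tips)
E
```

```text
top {'vfov': 57.32776753351313, 'cx': 320.9684261561273, 'cy': 239.7053541538524, 'k1': 0.014165969348118713, 'xyz': array([0.46051999, 0.03655295, 1.06383354]), 'rotation': array([ 0.04040787, -0.05720284, -1.57444239])}
top can 0.97 [262. 248.] 1059
top can 0.62 [412. 268.] 1007
top can 0.61 [479. 261.] 1056
top can 0.55 [166. 234.] 1181
top liner 0.68 [215. 239.] 731
top rack 0.67 [223. 246.] 6648
top rack 0.65 [259. 248.] 1103
top can_a 0.97 [262. 248.] 1059
top can_a 0.62 [412. 268.] 1007
top can_a 0.61 [479. 261.] 1056
top can_a 0.55 [166. 234.] 1181
top basket 0.76 [343. 250.] 4198
side {'vfov': 48.56472494174657, 'cx': 322.0353841200372, 'cy': 233.55099589390625, 'k1': -0.07089611091173924, 'xyz': array([-0.00728802, -0.56084393,  0.74815149]), 'rotation': array([ 0.84502523, -0.30291307, -0.68813391])}
side can 0.89 [281. 210.] 1337
side can 0.88 [471. 388.] 2443
side can 0.88 [387. 335.] 2019
side can 0.62 [242. 168.] 1107
side liner 0.93 [255. 197.] 350
side rack 0.92 [262. 202.] 3775
side rack 0.56 [240. 170.] 1115
side can_a 0.89 [281. 210.] 1337
side can_a 0.88 [471. 38
[... 355 characters left out ...]
 432.] 151
{'clock': 0.9, 'q': array([ 1.10270590e+00,  3.77268377e-01,  8.10152954e-02,  1.27438007e+00,
       -2.85074794e-05,  1.46049970e+00]), 'joint_vel': array([-0.00027557,  0.00059978,  0.00028962, -0.00022725, -0.00012049,
        0.00027105]), 'joint_torque': array([ 1.32333083e-03, -4.63505638e+01,  2.70161104e+01, -1.58939997e-04,
       -1.36772455e-04, -2.53683794e-06]), 'ee_pos': array([0.20139224, 0.5386299 , 0.25635338]), 'tool_rot': array([5.59015002e-01, 3.09138197e+00, 2.32899083e-04]), 'contact_force': array([ 0.25541268, -0.28232372,  0.26470995]), 'moment': array([ 0.04910036, -0.00571095,  0.00259828]), 'finger_force': 0.0, 'gripper_width': 0.9999208629072919} 0.025
```

View pics/top0.png

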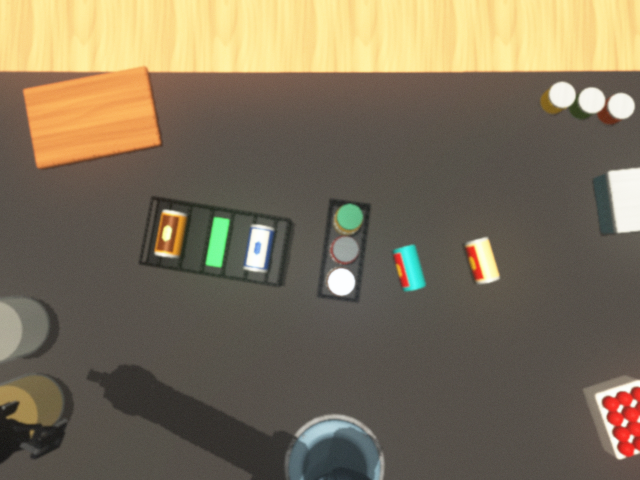

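View pics/side0.png

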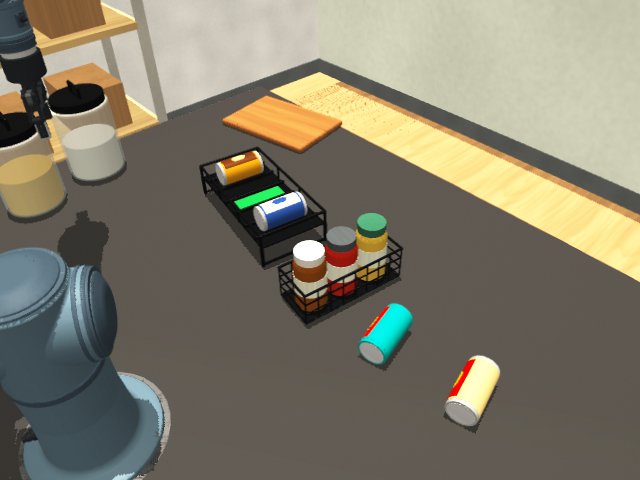

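The top view shows the cream can alone at about (482,261), with its label on the left (+y) side. The turquoise look-alike is at (409,268), the basket at (343,250) and the liner in the middle bay at (217,241). The side view agrees. Next I'll fit the poses.

```bash
cat > fit.py <<'E'
from h import *
from scipy.optimize import minimize
A=np.linspace(0,2*np.pi,48,endpoint=False)
def cyl(x,y,yaw,z=.027,pitch=0):
    P=[[s*.05,.027*np.cos(a),.027*np.sin(a)] for s in(-1,1) for a in A]
    return R.from_euler('ZY',[yaw,pitch]).apply(P)+[x,y,z]
def hullmask(m,P,S=4):
    im=np.zeros((480*S,640*S),np.uint8); h=cv2.convexHull(proj(m,P).astype(np.float32))
    cv2.fillConvexPoly(im,((h+.5)*S-.5).round().astype(np.int32),1)
    return cv2.resize(im.astype(np.float32),(640,480),interpolation=cv2.INTER_AREA)
def fit(ms,p0,model):
    def cost(p):
        c=0
        for m,mask in ms:
            h=hullmask(m,model(p)); c+=np.abs(h-mask).sum()/mask.sum()
        return c
    return minimize(cost,p0,method='Nelder-Mead',options=dict(initial_simplex=np.array(p0)+np.vstack([np.zeros(len(p0)),np.diag([.012]*2+[.2]*(len(p0)-2))]),xatol=1e-4,fatol=1e-4))
def label(m,im,mask,x,y,yaw,z=.027):
    hsv=cv2.cvtColor(im,cv2.COLOR_RGB2HSV)
    red=mask&((hsv[...,0]<9)|(hsv[...,0]>170))&(hsv[...,1]>150)&(hsv[...,2]>60)
    v,u=np.nonzero(red)
    n=cv2.undistortPoints(np.c_[u,v].astype(float).reshape(-1,1,2),K(m),D(m)).reshape(-1,2)
    d=np.c_[n[:,0],-n[:,1],-np.ones(len(n))]@rotm(m).T
    Rm=R.from_euler('Z',yaw); c=Rm.inv().apply(np.array(m['xyz'])-[x,y,z]); d=Rm.inv().apply(d)
    a=d[:,1]**2+d[:,2]**2;b=c[1]*d[:,1]+c[2]*d[:,2];e=c[1]**2+c[2]**2-.027**2
    t=(-b-np.sqrt(np.maximum(b*b-a*e,0)))/a; p=c+t[:,None]*d
    ph=np.degrees(np.arctan2(-p[:,1],p[:,2])) # rotation about can x from up
    ok=np.abs(p[:,0])<.05
    return len(v),np.percentile(ph[ok],[2,10,50,90,98]).round(1),np.percentile(p[ok,0],[5,95]).round(3)
def near(c,l,uv):
    ds=silhouettes(c,l); ds=[d for d in ds if np.hypot(*(np.array(d['location'])-uv))<25]
    return ds[0]['mask'] if ds else None
def measure_can(p0,cams=('top','side')):
    out=[];
    for c in cams:
        m=camera_model(c); im=capture(c); mask=near(c,'can',proj(m,[p0[0],p0[1],.027])[0])
        if mask is not None: out.append((c,m,im,mask))
    for S in [out]+[[o] for o in out]:
        f=fit([(o[1],o[3]) for o in S],p0,lambda p:cyl(*p))
        print([o[0] for o in S],f.x.round(4),np.degrees(f.x[2]).round(1),round(f.fun,3))
        for o in S: print('  ',label(o[1],o[2],o[3],*f.x))
E
python3 - <<'E'
from fit import *
m=camera_model('top')
p=pix2plane(m,[[482,261]],.027)[0]; print(p)
measure_can([p[0],p[1],.2])
for c,uv in (('top',(217,241)),('side',(258,198))):
    m=camera_model(c); capture(c)
    mk=near(c,'liner',uv)
    box=lambda p:R.from_euler('Z',p[2]).apply([[a*.055,b*.017,z] for a in(-1,1) for b in(-1,1) for z in(0,.003)])+[p[0],p[1],.05]
    q=pix2plane(m,[uv],.053)[0]
    f=fit([(m,mk)],[q[0],q[1],-.15],box); print(c,'liner',f.x,np.degrees(f.x[2]),f.fun)
    for l,uv2 in(('basket',(343,250) if c=='top' else (342,269)),('rack',(223,246) if c=='top' else (262,202))):
        mk=near(c,l,uv2)
        if mk is None: continue
        dim=(.1125,.0475,.078) if l=='basket' else (.078,.159,.083)
        bx=lambda p:R.from_euler('Z',p[2]).apply([[a*dim[0],b*dim[1],z] for a in(-1,1) for b in(-1,1) for z in(0,dim[2])]+([[a,0,.13] for a in(-.085,.085)] if l=='basket' else []))+[p[0],p[1],0]
        q=pix2plane(m,[uv2],.04)[0]
        f=fit([(m,mk)],[q[0],q[1],-.15],bx); print(c,l,f.x,np.degrees(f.x[2]),f.fun)
E
```

```text
[ 0.47306331 -0.35511815  0.027     ]
['top', 'side'] [ 0.4775 -0.3524  0.2694] 15.4 0.138
   (199, array([-88.6, -78.7, -52.4, -39.6, -37.2]), array([-0.038,  0.033]))
   (235, array([-82.1, -82. , -51.5, -39.6, -37.5]), array([-0.033,  0.04 ]))
['top'] [ 0.4759 -0.3536  0.276 ] 15.8 0.065
   (199, array([-93.3, -82.2, -54. , -41.2, -38.8]), array([-0.036,  0.035]))
['side'] [ 0.4788 -0.3508  0.2563] 14.7 0.041
   (235, array([-81.5, -67.4, -46.9, -35.9, -33.7]), array([-0.037,  0.036]))
top liner [ 0.52071577  0.26513623 -0.17415191] -9.97816942217423 0.095703125
top basket [ 0.49937998 -0.02408746 -0.13580768] -7.7812070475303186 0.027881952457881377
top rack [ 0.5206931   0.26446965 -0.16421395] -9.4087665415559 0.5315584804068202
side liner [ 0.52405375  0.268085   -0.16421885] -9.409046928558375 0.2700777202072539
side basket [ 0.50643368 -0.0196052  -0.11752439] -6.733651404718455 0.13929579673776663
```

```bash
python3 -m jog '[[0,0,6,3,-2.8,0,0],[0,0,6,3,-2.8,0,0],[0,0,6,3,-2.8,0,0],[0,0,6,3,-2.8,0,0],[0,0,6,3,-2.8,0,0]]' 40 && python3 -m jog '[[0,0,6,3,-2.8,0,0],[0,0,0,3,-2.8,0,0],[0,0,0,3,-2.8,0,0],[0,0,0,0,-4.1,0,0],[0,0,0,0,-4.1,0,0]]' && python3 -m jog '[[0,0,0,0,-4.1,0,0],[0,0,0,0,-4.1,0,0],[0,0,0,0,-4.1,0,0],[0,0,0,0,-4.1,0,0],[0,0,0,0,-4.1,0,0]]' && python3 -m jog '[[0,0,0,0,-4.1,0,0],[0,0,0,0,-4.1,0,0],[0,0,0,0.6,-4,0,0],[0,0,0,1,-4,0,0],[0,0,0,1,-4,0,0]]'
```

```text
clock: 1.92
ee_pos: [0.3524, 0.3973, 0.2565]
tool_rot: [-0.269, 3.13, 0.001]
contact_force: [1.6, 0.5, -0.1]
gripper_width: 0.299
finger_force: 0.0
clock: 2.33
ee_pos: [0.443, 0.231, 0.2558]
tool_rot: [-0.423, 3.113, 0.0]
contact_force: [0.8, -1.0, -0.3]
gripper_width: 0.001
finger_force: 0.0
clock: 2.75
ee_pos: [0.441, 0.0258, 0.2566]
tool_rot: [-0.424, 3.112, -0.0]
contact_force: [-0.2, -0.2, -0.3]
gripper_width: -0.006
finger_force: 0.0
clock: 3.17
ee_pos: [0.4672, -0.1765, 0.2567]
tool_rot: [-0.422, 3.112, -0.0]
contact_force: [0.9, 0.1, 1.1]
gripper_width: 0.003
finger_force: 0.0
```

```bash
python3 -m jog '[[0,0,0,0.15,-2.9,-2.9,0],[0,0,0,0.15,-2.9,-2.9,0],[0,0,0,0.15,-2.9,-2.9,0],[0,0,0,0.15,-2.9,-2.9,0],[0,0,0,0.15,-2.9,-2.9,0]]' && python3 -m jog '[[0,0,0,0,-1,-0.6,0],[0,0,0,0,-1,-0.6,0],[0,0,0,0,0,0,0],[0,0,0,0,0,0,0]]'; python3 - <<'E'
from fit import *
m=camera_model('wrist'); save('w1',capture('wrist')); 
print(proj(m,[[.477,-.352,.054],[.477,-.352,.027]]))
for d in silhouettes('wrist','can'): print(d['conf'],d['location'],d['mask'].sum())
E
```

```text
clock: 3.58
ee_pos: [0.4748, -0.321, 0.1101]
tool_rot: [-0.423, 3.112, -0.001]
contact_force: [1.7, 0.7, -0.6]
gripper_width: -0.002
finger_force: 0.0
clock: 3.92
ee_pos: [0.4754, -0.3392, 0.1004]
tool_rot: [-0.424, 3.112, -0.0]
contact_force: [0.8, 0.3, -0.3]
gripper_width: 0.0
finger_force: 0.0
[[288.1937187  287.12530581]
 [291.5913271  265.43360032]]
0.83 [289.8, 245.2] 14799
0.58 [586.2, 322.5] 19205
```

View pics/w1.png

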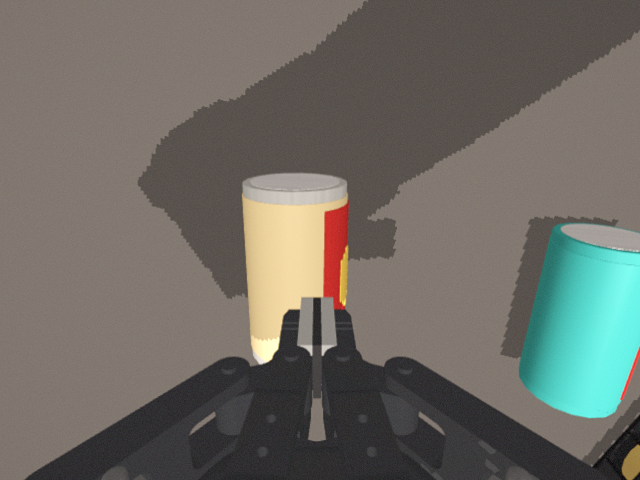

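The wrist view shows the can at columns 247–348 with its axis near 297. The closed fingertips are at column 317 and about 17 mm wide, and the label is on the right (+y). Because the tips are narrow, I'll roll the can in three short strokes.

```bash
python3 -m jog '[[0,0,0,0.13,-0.46,-1,0],[0,0,0,0,0,-0.7,0],[0,0,0,0,0,0,0],[0,0,0,0,0,-0.15,0],[0,0,0,0,0,0,0]]' | grep -E 'ee_pos|contact|clock' ; python3 -m jog '[[0,0,0,0,0,-0.15,0],[0,0,0,0,0,0,0]]' | grep -E 'ee_pos|contact'; python3 -m jog '[[0,0,0,0,0,-0.1,0],[0,0,0,0,0,0,0]]' | grep -E 'ee_pos|contact'
```

```text
clock: 4.43
ee_pos: [0.476, -0.3435, 0.0804]
contact_force: [-0.3, 0.5, -0.4]
ee_pos: [0.4762, -0.3439, 0.0793]
contact_force: [0.4, 0.6, -0.2]
ee_pos: [0.4764, -0.3446, 0.079]
contact_force: [-1.0, -0.1, 1.9]
```

```bash
python3 -m jog '[[0,0,0,0,0,-0.05,0],[0,0,0,0,0,0,0],[0,0,0,0,0,0,0]]' | grep -E 'ee_pos|contact|clock'
```

```text
clock: 5.02
ee_pos: [0.4766, -0.3449, 0.0789]
contact_force: [-2.1, -0.2, 5.5]
```

```bash
python3 -m jog '[[0,0,0,0.11,-0.38,0,0],[0,0,0,0.11,-0.38,0,0],[0,0,0,0.11,-0.38,0,0]]' | grep -E 'ee_pos|contact|clock';python3 -m jog '[[0,0,0,0.11,-0.38,0,0],[0,0,0,0.1,-0.38,0,0],[0,0,0,0.1,-0.38,0,0],[0,0,0,0,0,0,0],[0,0,0,0,0,0,0]]' | grep -E 'ee_pos|contact|clock'
python3 - <<'E'
from fit import *
save('w2',capture('wrist')); measure_can([.48,-.364,.27])
E
```

```text
clock: 5.27
ee_pos: [0.4797, -0.3564, 0.079]
contact_force: [-2.0, -0.9, 6.2]
clock: 5.68
ee_pos: [0.4829, -0.3681, 0.0789]
contact_force: [-2.5, -2.0, 6.7]
['top', 'side'] [ 0.4789 -0.3644  0.2444] 14.0 0.791
   (294, array([-85.1, -77.9, -44.6, -15. ,  -8.8]), array([-0.037,  0.035]))
   (335, array([-82.1, -72.2, -32.3, -13.5,  -9.2]), array([-0.034,  0.032]))
['top'] [ 0.4791 -0.366   0.2549] 14.6 0.356
   (294, array([-94.8, -84.7, -48.2, -18. , -12.1]), array([-0.037,  0.035]))
['side'] [ 0.482  -0.3631  0.2624] 15.0 0.402
   (335, array([-82.8, -69.4, -31.3, -12.7,  -8.4]), array([-0.037,  0.027]))
```

View pics/w2.png

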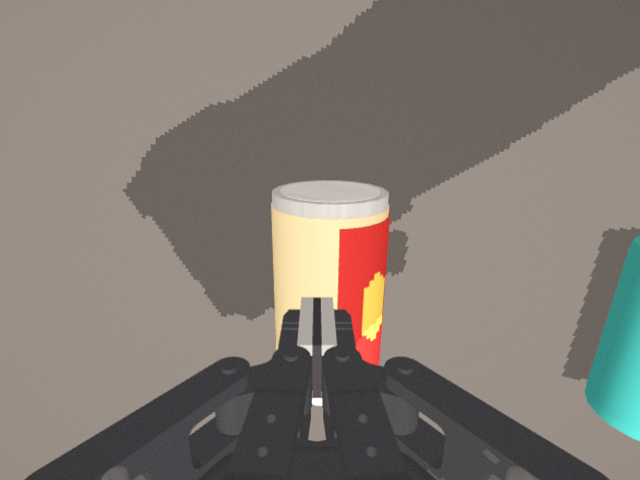

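The roll works: the can's axis is now at column 330 and the label centre has gone from −76° to about −50°. On to the second stroke.

```bash
python3 -m jog '[[0,0,0,0,0,0.4,0],[0,0,0,-0.17,0.6,0.1,0],[0,0,0,-0.17,0.6,0,0],[0,0,0,0,0,0,0],[0,0,0,0,0,-0.4,0]]' | grep -E 'ee_pos|contact|clock' ; python3 -m jog '[[0,0,0,0,0,-0.1,0],[0,0,0,0,0,0,0],[0,0,0,0,0,0,0]]' | grep -E 'ee_pos|contact'
```

```text
clock: 6.35
ee_pos: [0.4793, -0.3542, 0.0791]
contact_force: [-0.1, -0.7, -0.4]
ee_pos: [0.4797, -0.3557, 0.0788]
contact_force: [-1.4, 1.3, 7.2]
```

```bash
python3 -m jog '[[0,0,0,0.11,-0.38,0,0],[0,0,0,0.11,-0.38,0,0],[0,0,0,0.11,-0.38,0,0]]' | grep -E 'ee_pos|contact|clock';python3 -m jog '[[0,0,0,0.11,-0.38,0,0],[0,0,0,0.1,-0.38,0,0],[0,0,0,0.1,-0.38,0,0],[0,0,0,0,0,0,0],[0,0,0,0,0,0,0]]' | grep -E 'ee_pos|contact|clock'
python3 - <<'E'
from fit import *
im=capture('wrist');save('w3',im); measure_can([.484,-.376,.27])
hsv=cv2.cvtColor(im,cv2.COLOR_RGB2HSV)
for row in (245,265,285):
    sat=np.nonzero((hsv[row,:,1]>80)&(hsv[row,:,2]>120)&(np.arange(640)<480))[0]; red=np.nonzero((hsv[row,:,1]>200)&((hsv[row,:,0]<9)|(hsv[row,:,0]>170)))[0]
    print(row,sat.min(),sat.max(),red.min(),red.max())
E
```

```text
clock: 6.85
ee_pos: [0.4829, -0.3674, 0.079]
contact_force: [-2.3, -1.2, 8.8]
clock: 7.27
ee_pos: [0.4861, -0.3791, 0.0789]
contact_force: [-1.5, -0.4, 7.1]
['top', 'side'] [ 0.4826 -0.3767  0.2527] 14.5 0.725
   (343, array([-61. , -56. , -25.5,   9.6,  17. ]), array([-0.037,  0.035]))
   (443, array([-72.2, -61.8, -28.2,   9.8,  15.6]), array([-0.034,  0.03 ]))
['top'] [ 0.4827 -0.378   0.2657] 15.2 0.288
   (343, array([-64. , -59. , -27.9,   7. ,  13.9]), array([-0.037,  0.035]))
['side'] [ 0.4851 -0.3753  0.2631] 15.1 0.408
   (443, array([-66.2, -58.4, -27. ,  10.6,  16.9]), array([-0.037,  0.025]))Traceback (most recent call last):
  File "<stdin>", line 6, in <module>
    return umr_minimum(a, axis, None, out, keepdims, initial, where)
ValueError: zero-size array to reduction operation minimum which has no identity
```

```bash
python3 -m jog '[[0,0,0,0,0,0.4,0],[0,0,0,-0.17,0.6,0.1,0],[0,0,0,-0.17,0.6,0,0],[0,0,0,0,0,0,0],[0,0,0,0,0,-0.4,0]]' | grep -E 'ee_pos|contact|clock' ; python3 -m jog '[[0,0,0,0,0,-0.1,0],[0,0,0,0,0,0,0],[0,0,0,0,0,0,0]]' | grep -E 'ee_pos|contact'
python3 -m jog '[[0,0,0,0.11,-0.38,0,0],[0,0,0,0.11,-0.38,0,0],[0,0,0,0.11,-0.38,0,0]]' | grep -E 'ee_pos|contact|clock';python3 -m jog '[[0,0,0,0.11,-0.38,0,0],[0,0,0,0.1,-0.38,0,0],[0,0,0,0.1,-0.38,0,0],[0,0,0,0,0,0,0],[0,0,0,0,0,0,0]]' | grep -E 'ee_pos|contact|clock'
python3 - <<'E'
from fit import *
im=capture('wrist');save('w4',im); measure_can([.487,-.388,.27])
E
```

```text
clock: 7.93
ee_pos: [0.4822, -0.365, 0.079]
contact_force: [-0.1, -0.6, 0.7]
ee_pos: [0.4826, -0.3664, 0.0787]
contact_force: [-0.6, -0.5, 6.6]
clock: 8.43
ee_pos: [0.4858, -0.3782, 0.0789]
contact_force: [-2.7, 0.2, 8.9]
clock: 8.85
ee_pos: [0.489, -0.3899, 0.0789]
contact_force: [-1.0, -0.2, 7.6]
['top', 'side'] [ 0.4855 -0.3882  0.2503] 14.3 0.848
   (287, array([-31.3, -26. ,   1.6,  42.6,  66.6]), array([-0.037,  0.035]))
   (520, array([-37.8, -32.6,   2.1,  39. ,  43.6]), array([-0.034,  0.015]))
['top'] [ 0.4859 -0.3899  0.261 ] 15.0 0.403
   (287, array([-34.6, -29.3,  -2.2,  35.6,  50.9]), array([-0.037,  0.035]))
['side'] [ 0.489  -0.3871  0.2607] 14.9 0.405
   (520, array([-37.6, -32.8,   1.8,  39.1,  44. ]), array([-0.038,  0.011]))
```

View pics/w4.png

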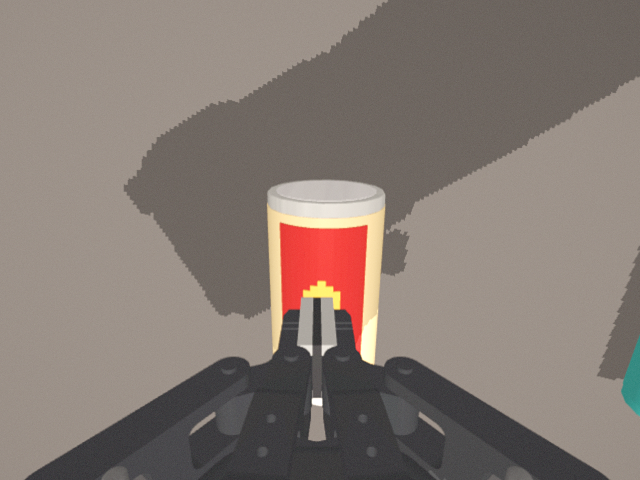

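The label is now centred on top: the red spans columns 280–367 on a can at 269–384, about +1–2° off vertical. Next I'll lift, open, centre and grasp.

```bash
python3 -m jog '[[0,0,0,0,0,1,0],[0,0,0,0,0,2,1],[0,0,0,-0.12,0.23,0,1],[0,0,0,-0.12,0.22,0,1],[0,0,0,0,0,0,1]]' | grep -E 'ee_pos|contact|clock|width' ; python3 -m jog '[[0,0,0,0,0,0,1],[0,0,0,0,0,0,1],[0,0,0,0,0,0,1],[0,0,0,0,0,0,1]]' | grep -E 'ee_pos|contact|clock|width'
python3 - <<'E'
from fit import *
im=capture('wrist');save('w5',im); measure_can([.487,-.388,.27])
E
```

```text
clock: 9.52
ee_pos: [0.4858, -0.3831, 0.1073]
contact_force: [-0.3, 0.5, 0.0]
gripper_width: 0.564
clock: 9.85
ee_pos: [0.486, -0.3837, 0.1072]
contact_force: [1.4, -0.8, -0.6]
gripper_width: 0.996
['top', 'side'] [ 0.4859 -0.3863  0.2637] 15.1 0.717
   (240, array([-37.8, -33.1,  -5.9,  32.7,  44.8]), array([-0.038,  0.035]))
   (862, array([-44.9, -37.5,  -0.5,  30.5,  36.2]), array([-0.034,  0.039]))
['top'] [ 0.4853 -0.3877  0.2689] 15.4 0.612
   (240, array([-40.2, -35.3,  -8.5,  28.6,  39.1]), array([-0.037,  0.036]))
['side'] [ 0.4883 -0.3842  0.2687] 15.4 0.035
   (862, array([-40.9, -33.8,   2.1,  33.7,  39.7]), array([-0.037,  0.036]))
```

View pics/w5.png

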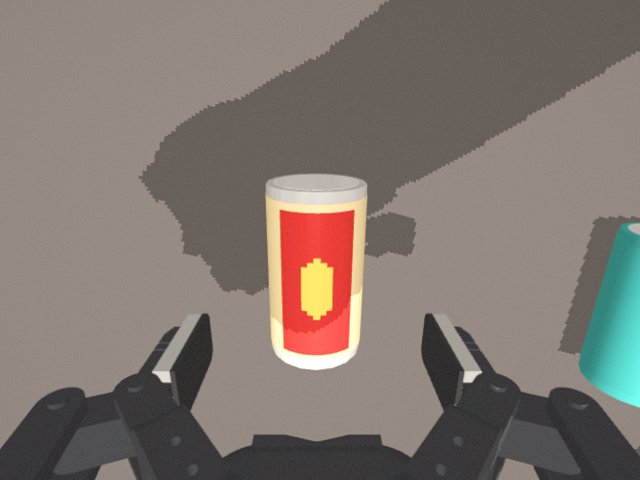

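The can is centred between the fingers: spot at (316,288), fingers symmetric about column 317, label up. I'll check the along-axis offset, which only takes the calibration.

```bash
python3 - <<'E'
from fit import *
m=camera_model('wrist'); e=np.array(status.get_state()['ee_pos']); 
p=pix2plane(m,[[316.5,288.5]],.054)[0]; d=p-e; a=np.radians(15.4)
print(p,'along',d[0]*np.cos(a)+d[1]*np.sin(a),'across',-d[0]*np.sin(a)+d[1]*np.cos(a))
E
```

```text
[ 0.488281   -0.38203472  0.054     ] along 0.002500660276079557 across 0.0012666157073547607
```

```bash
python3 -m jog '[[0,0,0,0.2,0.08,-2.5,1],[0,0,0,0,0,-2.5,1],[0,0,0,0,0,-1.5,1],[0,0,0,0,0,-0.8,1],[0,0,0,0,0,0,1]]' | grep -E 'ee_pos|contact|clock|width' ; python3 -m jog '[[0,0,0,0,0,0,0.5],[0,0,0,0,0,0,0.5],[0,0,0,0,0,0,0.5],[0,0,0,0,0,0,0.5],[0,0,0,0,0,0,0.5]]' 45; python3 -m jog '[[0,0,0,0,0,0,0.3],[0,0,0,0,0,0,0.3],[0,0,0,0,0,0,0.3]]' 45
```

```text
clock: 10.52
ee_pos: [0.4869, -0.3819, 0.0327]
contact_force: [-0.3, 0.0, -0.1]
gripper_width: 1.002
clock: 10.93
ee_pos: [0.4893, -0.3842, 0.0367]
tool_rot: [-0.423, 3.111, -0.004]
contact_force: [-0.8, 0.3, 5.7]
gripper_width: 0.615
finger_force: 47.7
clock: 11.18
ee_pos: [0.4894, -0.3842, 0.0367]
tool_rot: [-0.423, 3.111, -0.004]
contact_force: [-0.4, 0.1, 6.3]
gripper_width: 0.614
finger_force: 47.7
```

```bash
python3 -m jog '[[0,0,0,0,0,0.8,0.3],[0,0,0,0,0,2,0.3],[0,0,0,0,0,2.5,0.3],[0,0,0,0,0,2.5,0.3],[0,0,0,0,0,0,0.3]]' 
python3 - <<'E'
from fit import *
import fit as F
e=np.array(status.get_state()['ee_pos']); print(e)
save('w6',capture('wrist'))
m=camera_model('side'); im=capture('side'); save('s6',im)
for d in silhouettes('side','can'): print(d['conf'],d['location'],d['mask'].sum())
print(proj(m,e-[0,0,.007]))
E
```

```text
clock: 11.6
ee_pos: [0.4904, -0.3851, 0.1183]
tool_rot: [-0.423, 3.108, -0.01]
contact_force: [0.8, -1.5, -1.1]
gripper_width: 0.614
finger_force: 47.7
[ 0.49037567 -0.38511882  0.1183336 ]
0.91 [388.3, 334.4] 2027
0.78 [505.0, 376.1] 2203
0.7 [242.6, 167.2] 1068
0.69 [279.7, 209.1] 1390
[[506.17854029 365.78395333]]
```

```bash
python3 -c "
import cv2,numpy as np
a=cv2.imread('pics/w6.png')[100:460,140:500];b=cv2.imread('pics/s6.png')[210:450,350:590]
cv2.imwrite('pics/c6.png',np.hstack([a,cv2.resize(b,(360,360))]))"
```

```text
(no output)
```

View pics/c6.png

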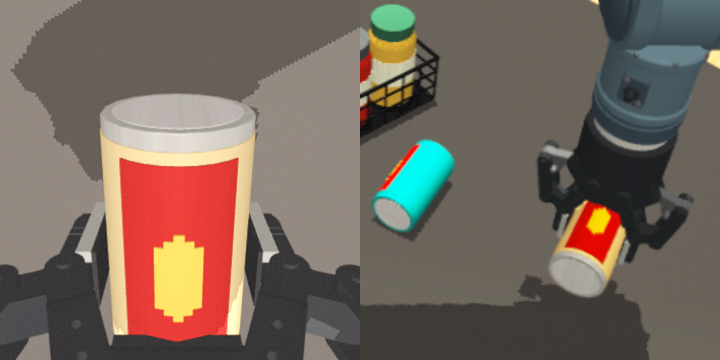

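The can is held firmly with the label up. The spot in the wrist picture is at about (318,380) and the far lid is in view. I'll measure pitch and roll in the hand from label features in the wrist image.

```bash
cat > pose.py <<'E'
from fit import *
from scipy.optimize import least_squares
import sys
def feats(im,cols=(200,440)):
    hsv=cv2.cvtColor(im,cv2.COLOR_RGB2HSV)
    red=((hsv[...,0]<9)|(hsv[...,0]>170))&(hsv[...,1]>150)&(hsv[...,2]>60)
    n,l,st,_=cv2.connectedComponentsWithStats(red.astype(np.uint8))
    ok=[i for i in range(1,n) if cols[0]<st[i,0]+st[i,2]/2<cols[1]]; i=max(ok,key=lambda i:st[i,4]); red=l==i
    yel=(hsv[...,0]>20)&(hsv[...,0]<33)&(hsv[...,1]>150)&(hsv[...,2]>120)
    x,y,w,h=st[i,:4]; box=np.zeros_like(yel); box[y:y+h,x+8:x+w-8]=1; yel&=box
    n,l,s2,c2=cv2.connectedComponentsWithStats(yel.astype(np.uint8)); k=1+np.argmax(s2[1:,4])
    r0=y; edges=[]
    for row in range(y+8,y+h-8,6):
        u=np.nonzero(red[row])[0]; edges.append((row,u.min(),u.max()))
    mid=red[:,x+w//2-15:x+w//2+15].any(1).nonzero()[0]
    return dict(spot=(s2[k,0]+s2[k,2]/2-.5,s2[k,1]+s2[k,3]/2-.5),spotrows=(s2[k,1],s2[k,1]+s2[k,3]),top=mid.min(),bot=mid.max()+1,edges=edges,bbox=(x,y,w,h))
E
python3 - <<'E'
from pose import *
for n in('w5','w6'):
    im=cv2.imread(f'pics/{n}.png')[:,:,::-1].copy(); f=feats(im); f['edges']=[tuple(map(int,e)) for e in f['edges'][::5]]; print(n,f)
s=status.get_state(); m=camera_model('wrist'); print(m['xyz'],s['ee_pos'])
Rt=R.from_rotvec(s['tool_rot']).as_matrix()
print('cam in tool',Rt.T@(m['xyz']-s['ee_pos']), (Rt.T@rotm(m)).round(3).tolist())
E
```

```text
w5 {'spot': (np.float64(329.0), np.float64(268.0)), 'spotrows': (np.int32(264), np.int32(273)), 'top': np.int64(213), 'bot': np.int64(355), 'edges': [(218, 280, 353), (248, 281, 352), (278, 282, 351), (308, 283, 349), (338, 284, 348)], 'bbox': (np.int32(280), np.int32(210), np.int32(74), np.int32(145))}
w6 {'spot': (np.float64(328.5), np.float64(382.0)), 'spotrows': (np.int32(346), np.int32(419)), 'top': np.int64(266), 'bot': np.int64(442), 'edges': [(266, 260, 377), (296, 261, 375), (326, 263, 373), (356, 264, 371), (386, 266, 369), (416, 267, 367)], 'bbox': (np.int32(259), np.int32(258), np.int32(120), np.int32(184))}
[ 0.40632123 -0.404399    0.23125237] [ 0.48784168 -0.38276246  0.11229572]
cam in tool [ 0.08438064  0.00102505 -0.11892545] [[-0.0, 0.945, 0.328], [1.0, 0.001, -0.002], [-0.002, 0.328, -0.945]]
```

```bash
cat >> pose.py <<'E'
CT=np.array([.08438,.00102,-.11893]); RT=np.array([[0,.945,.328],[1,.001,-.002],[-.002,.328,-.945]]).astype(float)
u_,_,v_=np.linalg.svd(RT); RT=u_@v_
def pt(m,P):  # tool-frame points to wrist pixels
    p=((np.asarray(P)-CT)@RT)*[1,-1,-1]
    return cv2.projectPoints(p,np.zeros(3),np.zeros(3),K(m),D(m))[0].reshape(-1,2)
def canpts(p,xs,ang):   # can in tool frame; -z tool is up; p=tx,ty,tz,pitch,yaw,roll
    ang=np.radians(ang)*np.ones_like(xs)
    L=np.c_[xs,.027*np.sin(ang+p[5]),-.027*np.cos(ang+p[5])]
    return R.from_euler('ZY',[p[4],p[3]]).apply(L)+p[:3]
def res(p,m,f,L,free):
    p=np.array(p); o=[]
    for s,col in((-40,1),(40,2)):
        q=pt(m,canpts(p,np.linspace(-.05,.05,41),s)); q=q[np.argsort(q[:,1])]
        for e in f['edges']: o.append(np.interp(e[0],q[:,1],q[:,0])-(e[col]+(-.5 if col==1 else .5)))
    q=pt(m,canpts(p,np.array([-L,0,L]),0)); q=q[np.argsort(q[:,1])]
    o+=[3*(q[0,1]-f['top']+.5),3*(q[1,1]-(f['spotrows'][0]+f['spotrows'][1])/2+.5)]
    return np.array(o)
E
python3 - <<'E'
from pose import *
m=camera_model('wrist')
f5=feats(cv2.imread('pics/w5.png')[:,:,::-1].copy()); f5['spotrows']=(259,319)
g=lambda a:res([a[0],a[1],.0802,0,a[3],a[4]],m,f5,a[2],0)
s=least_squares(g,[0,0,.038,0,0]); print('w5',s.x.round(4),np.abs(s.fun).max()); L=s.x[2]
f6=feats(cv2.imread('pics/w6.png')[:,:,::-1].copy())
s=least_squares(lambda a:res(a,m,f6,L,0),[0,0,.007,0,0,0]); print('w6',s.x.round(4),np.degrees(s.x[3:]).round(1),np.abs(s.fun).max())
s=least_squares(lambda a:res([*a[:3],0,a[3],a[4]],m,f6,L,0),[0,0,.007,0,0]); print('w6 nopitch',s.x.round(4),np.abs(s.fun).max())
E
```

```text
w5 [-0.0022  0.0012  0.0403  0.0071 -0.0036] 2.60922749195106
w6 [ 0.0051  0.0018  0.003   0.0356  0.0064 -0.0112] [ 2.   0.4 -0.6] 0.9004927949462171
w6 nopitch [ 0.0036  0.0018  0.0032  0.0068 -0.0113] 3.5564769590013157
```

```bash
python3 - <<'E'
from pose import *
st=status.get_state(); e=np.array(st['ee_pos']); print(e,st['tool_rot'])
m=camera_model('side'); im=capture('side')
ds=silhouettes('side','can'); d=[d for d in ds if np.hypot(*(np.array(d['location'])-[505,375]))<25][0]; mask=d['mask']
print(d['location'],mask.sum())
# visible pixels must lie in hull; hull extremes: compare lid end (near side camera) – fit with one-sided penalty for occluded pixels by gripper (above mask)
hsv=cv2.cvtColor(im,cv2.COLOR_RGB2HSV)
def cost(p):
    h=hullmask(m,cyl(p[0],p[1],.269,p[2],p[3])); ex=(h*(1-mask)); dark=hsv[...,2]<75
    return ((1-h)*mask).sum()+(ex*~dark).sum()+.3*(ex*dark).sum()
for p3 in (None,0):
    f=minimize(lambda p:cost(p if p3 is None else [*p[:3],0]),[e[0],e[1],e[2]-.006,0],method='Nelder-Mead',options=dict(initial_simplex=np.array([e[0],e[1],e[2]-.006,0])+np.vstack([np.zeros(4),np.diag([.01,.01,.01,.1])])))
    print(f.x.round(4),f.fun, (f.x[:3]-e).round(4))
st=status.get_state(); w=capture('wrist'); f=feats(w)
mw=camera_model('wrist'); s=least_squares(lambda a:res(a,mw,f,.0385,0),[0,0,.007,0,0,0]); print(s.x.round(4),np.abs(s.fun).max()); print(st['ee_pos'])
E
```

```text
[ 0.48784168 -0.38276246  0.11229572] [ 4.23503385e-01 -3.11244856e+00 -1.14930882e-03]
[499.0, 378.4] 2228
[ 0.4837 -0.3837  0.0884  0.4475] 130.15 [-0.0042 -0.001  -0.0239]
[ 0.4902 -0.3816  0.096   0.0686] 261.23749999999995 [ 0.0023  0.0012 -0.0163]
[ 0.0138 -0.009  -0.0211  0.0097  0.0067  0.6273] 0.5521713646997455
[ 0.48707165 -0.38201414  0.11094887]
```

```bash
python3 - <<'E'
from pose import *
st=status.get_state();print(st['clock'],st['ee_pos'],st['finger_force'],st['gripper_width'])
w=capture('wrist'); s=capture('side'); save('w7',w); save('s7',s)
cv2.imwrite('pics/c7.png',np.hstack([w[100:460,140:500],cv2.resize(s[210:450,350:590],(360,360),interpolation=cv2.INTER_CUBIC)])[:,:,::-1])
E
```

```text
11.9 [ 0.48705117 -0.38199256  0.110874  ] 47.737451791763306 0.6169169824222686
```

View pics/c7.png

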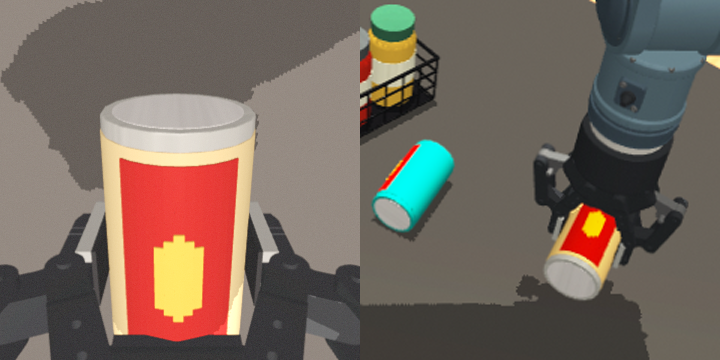

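```bash
python3 - <<'E'
from pose import *
m=camera_model('wrist')
def prof(n,a,b,c=318):
    im=cv2.imread(f'pics/{n}.png'); hsv=cv2.cvtColor(im,cv2.COLOR_BGR2HSV)
    return [(r,int(hsv[r,c,1]),int(hsv[r,c,2])) for r in range(a,b,3)]
print(prof('w5',168,216)); print(prof('w7',188,266))
f5=feats(cv2.imread('pics/w5.png')[:,:,::-1].copy()); f5['spotrows']=(259,319)
s=least_squares(lambda a:res([a[0],a[1],.0802,0,a[3],a[4]],m,f5,a[2],0),[0,0,.038,0,0]); L=s.x[2]
rows=lambda p:[pt(m,canpts(np.array(p),np.array([.05,.05,-.05]),a))[:,1].round(1)[0] for a in(180,0)]
print('w5 pred rows lid bottom/top',rows([s.x[0],s.x[1],.0802,0,s.x[3],s.x[4]]))
f6=feats(cv2.imread('pics/w7.png')[:,:,::-1].copy()); print(f6['spotrows'],f6['top'],f6['bot'])
for L in (.0375,.039,.0403):
  for x0 in (0,):
    s=least_squares(lambda a:res(a,m,f6,L,0),[0.004,0.001,.004,0,0,0],x_scale=[.01,.01,.01,.1,.1,.1]); print(L,s.x.round(4),np.abs(s.fun).max(),rows(s.x))
for L in (.0375,.039,.0403):
  for pi in (-.15,-.1,-.05,0,.05,.1,.15):
    s=least_squares(lambda a:res([*a[:3],pi,*a[3:]],m,f6,L,0),[0.004,0.001,.004,0,0],x_scale=[.01,.01,.01,.1,.1]); print(L,pi,s.x.round(4),np.abs(s.fun).max().round(2),rows([*s.x[:3],pi,*s.x[3:]]))
E
```

```text
[(168, 24, 106), (171, 31, 100), (174, 17, 169), (177, 17, 185), (180, 15, 187), (183, 16, 190), (186, 15, 188), (189, 18, 202), (192, 16, 212), (195, 15, 232), (198, 17, 231), (201, 15, 231), (204, 38, 241), (207, 62, 255), (210, 65, 255), (213, 132, 246)]
[(188, 35, 103), (191, 33, 99), (194, 18, 172), (197, 18, 185), (200, 15, 184), (203, 16, 186), (206, 18, 185), (209, 16, 186), (212, 14, 187), (215, 15, 186), (218, 15, 188), (221, 16, 187), (224, 16, 190), (227, 15, 198), (230, 20, 168), (233, 16, 207), (236, 16, 230), (239, 17, 228), (242, 16, 227), (245, 16, 228), (248, 18, 228), (251, 16, 228), (254, 69, 255), (257, 66, 255), (260, 67, 255), (263, 68, 255)]
w5 pred rows lid bottom/top [np.float64(173.9), np.float64(192.5)]
(np.int32(387), np.int32(410)) 266 442
0.0375 [ 0.014  -0.0085 -0.019   0.0071  0.0072  0.5953] 0.5486998749804002 [np.float64(175.1), np.float64(211.9)]
0.039 [ 0.0112 -0.0076 -0.015   0.0071  0.0072  0.5351] 0.5487220260245067 [np.float64(181.0), np.float64(220.5)]
0.0403 [ 0.0087 -0.0067 -0.0115  0.0071  0.0072  0.4776] 0.5487014595753408 [np.float64(185
[... 1365 characters left out ...]
p.float64(215.5)]
0.0403 -0.15 [ 0.0004 -0.0037 -0.0053  0.009   0.2929] 2.76 [np.float64(209.9), np.float64(230.6)]
0.0403 -0.1 [ 0.0029 -0.0047 -0.0069  0.0084  0.3538] 2.11 [np.float64(202.5), np.float64(229.7)]
0.0403 -0.05 [ 0.0055 -0.0057 -0.0089  0.0079  0.4124] 1.4 [np.float64(194.9), np.float64(228.7)]
0.0403 0 [ 0.0081  0.0098 -0.0115  0.0073 -0.493 ] 0.65 [np.float64(188.2), np.float64(227.5)]
0.0403 0.05 [ 0.0112 -0.0074 -0.0138  0.0068  0.5258] 1.06 [np.float64(178.7), np.float64(226.3)]
0.0403 0.1 [ 0.0142 -0.0081 -0.0168  0.0062  0.5815] 1.85 [np.float64(170.0), np.float64(224.9)]
0.0403 0.15 [ 0.0173 -0.0088 -0.0201  0.0056  0.6369] 2.78 [np.float64(160.8), np.float64(223.3)]
```

```bash
cat >> pose.py <<'E'
def held(m,f,spotrows,lid,L=.0403):
    f=dict(f,spotrows=spotrows)
    def g(a):
        q=[pt(m,canpts(np.array(a),np.array([.05]),an))[0,1] for an in(180,0)]
        return np.r_[res(a,m,f,L,0),3*(np.array(q)-lid),a[5]*30]
    s=least_squares(g,[0.004,0.001,.004,0,0,0],x_scale=[.01,.01,.01,.1,.1,.1]); return s.x,s.fun
E
python3 - <<'E'
from pose import *
m=camera_model('wrist')
f=feats(cv2.imread('pics/w7.png')[:,:,::-1].copy())
x,r_=held(m,f,(336,422),np.array([193,232.])) ; print(x.round(4),r_[-5:].round(1))
x,r_=held(m,f,(335,423),np.array([193,231.])) ; print(x.round(4),r_[-5:].round(1))
print(f['top'])
E
```

```text
[ 0.0028  0.0018  0.0048 -0.0054  0.0079 -0.0128] [-3.4  9.1 -3.6 -1.1 -0.4]
[ 0.0028  0.0018  0.0046 -0.0084  0.0079 -0.0128] [-4.8  8.9 -3.6  0.3 -0.4]
266
```

Measured in the hand, the can is level to within about 1.5° and its label is within 1° of up. Its centre sits about 3 mm along tool x and 5 mm below the TCP. Next I'll lift it and carry it over the basket.

```bash
python3 -m jog '[[0,0,0,0,0,1.5,0.3],[0,0,0,0,0,3,0.3],[0,0,0,0,0,3,0.3],[0,0,0,0,0,3,0.3],[0,0,0,0.1,1.5,1.5,0.3]]' | grep -E 'ee_pos|clock|width|finger'; python3 -m jog '[[0,0,0,0.15,2.6,0,0.3],[0,0,0,0.15,2.6,0,0.3],[0,0,0,0.15,2.6,0,0.3],[0,0,-2.5,0.15,2.6,0,0.3],[0,0,-2.5,0.15,2.6,0,0.3]]' | grep -E 'ee_pos'; python3 -m jog '[[0,0,-2.5,0.15,2.6,0,0.3],[0,0,-2.5,0.15,2.6,0,0.3],[0,0,-2.5,0.15,2.6,0,0.3],[0,0,-2.5,0.15,2.6,0,0.3],[0,0,-2.5,0.15,2.6,0,0.3]]'| grep -E 'ee_pos'; python3 -m jog '[[0,0,-2.5,0.15,2.6,0,0.3],[0,0,-2.5,0.15,2.6,0,0.3],[0,0,-2.5,0.15,2.6,0,0.3],[0,0,0,0.15,2.6,0,0.3],[0,0,0,0.15,2.6,0,0.3]]'| grep -E 'ee_pos'; python3 -m jog '[[0,0,0,0.15,2.6,0,0.3],[0,0,0,0.15,2.6,0,0.3],[0,0,0,0.15,2.6,0,0.3],[0,0,0,0.15,2.6,0,0.3],[0,0,0,0.15,2.6,0,0.3]]'| grep -E 'ee_pos'; python3 -m jog '[[0,0,0,0.2,2.6,0,0.3],[0,0,0,0.2,2.6,0,0.3],[0,0,0,0.2,2.6,0,0.3],[0,0,0,0.1,2,0,0.3],[0,0,0,0,1,0,0.3]]'; python3 -m jog '[[0,0,0,0,0,0,0.3],[0,0,0,0,0,0,0.3]]'
```

```text
clock: 12.42
ee_pos: [0.4898, -0.3709, 0.236]
gripper_width: 0.619
finger_force: 47.8
ee_pos: [0.4962, -0.2367, 0.2321]
ee_pos: [0.5037, -0.1067, 0.2322]
ee_pos: [0.5112, 0.0232, 0.2322]
ee_pos: [0.5187, 0.1532, 0.2321]
clock: 14.5
ee_pos: [0.5258, 0.2622, 0.2319]
tool_rot: [-0.256, -3.13, -0.001]
contact_force: [-0.2, -0.9, -1.9]
gripper_width: 0.617
finger_force: 47.8
clock: 14.67
ee_pos: [0.5259, 0.2595, 0.2322]
tool_rot: [-0.259, -3.13, 0.002]
contact_force: [0.6, -1.0, -2.1]
gripper_width: 0.614
finger_force: 47.8
```

```bash
python3 -m jog '[[0,0,0,-0.08,0.48,-2,0.3],[0,0,0,0,0,-3,0.3],[0,0,0,0,0,-2.2,0.3],[0,0,0,0,0,-0.5,0.3],[0,0,0,0,0,0,0.3]]'; python3 - <<'E'
from pose import *
st=status.get_state(); print(st['ee_pos'])
w=capture('wrist'); save('w8',w); s=capture('side'); save('s8',s)
ms=camera_model('side')
for l in('liner','can','basket'):
    for d in silhouettes('side',l): print(l,d['conf'],d['location'],d['mask'].sum())
cv2.imwrite('pics/c8.png',np.hstack([w[:,80:560],cv2.resize(s[100:340,120:280],(320,480),interpolation=cv2.INTER_CUBIC)])[:,:,::-1])
E
```

```text
clock: 15.08
ee_pos: [0.5237, 0.2627, 0.1539]
tool_rot: [-0.262, -3.126, 0.004]
contact_force: [-0.0, -0.8, -1.3]
gripper_width: 0.618
finger_force: 47.8
[0.52372758 0.26269498 0.15394283]
liner 0.64 [256.0, 196.9] 427
can 0.86 [280.5, 211.4] 1320
can 0.74 [248.8, 160.6] 916
can 0.74 [387.7, 334.4] 1948
can 0.61 [225.9, 174.0] 390
basket 0.83 [342.6, 266.7] 7839
```

View pics/c8.png

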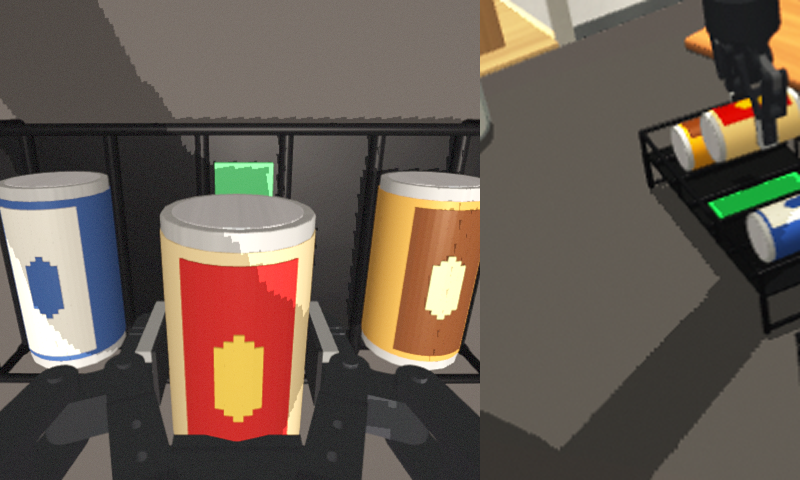

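The wrist view shows the can at columns 240–395, centred over the bay between the blue and ochre cans. The near end of the liner is at columns 295–353, row 164. I'll compute the liner position relative to the tool from this.

```bash
python3 - <<'E'
from pose import *
m=camera_model('wrist'); st=status.get_state(); e=np.array(st['ee_pos']); print(e,st['tool_rot'])
w=cv2.imread('pics/w8.png')[:,:,::-1].copy(); hsv=cv2.cvtColor(w,cv2.COLOR_RGB2HSV)
g=(hsv[...,0]>50)&(hsv[...,0]<85)&(hsv[...,1]>120); n,l,s,c=cv2.connectedComponentsWithStats(g.astype(np.uint8)); k=1+np.argmax(s[1:,4]); print(s[k])
x,y,ww,h=s[k,:4]; g=l==k
def tool(uv,z):
    n=cv2.undistortPoints(np.array(uv,float).reshape(-1,1,2),K(m),D(m)).reshape(-1,2)
    d=np.c_[n[:,0],-n[:,1],-np.ones(len(n))]@RT.T
    return CT+((z-CT[2])/d[:,2])[:,None]*d
rows=[y+3,y+h-12]; P=[]
for r_ in rows:
    u=np.nonzero(g[r_])[0]; P+=[(u.min()-.5,r_),(u.max()+.5,r_)]
P.append((x+ww/2,y-.5))
for ez in (.1535,):
    T=tool(P,ez-.053); print(T.round(4))
f=feats(w); lid=None
print(f['top'],f['edges'][0],f['edges'][-1])
E
```

```text
[0.52675158 0.26485848 0.15780323] [2.60626200e-01 3.12752077e+00 2.34194341e-03]
[ 295  166   54   29 1360]
[[ 0.0518 -0.0115  0.1005]
 [ 0.0517  0.0202  0.1005]
 [ 0.0435 -0.0116  0.1005]
 [ 0.0435  0.0198  0.1005]
 [ 0.0538  0.0046  0.1005]]
266 (266, np.int64(260), np.int64(377)) (428, np.int64(268), np.int64(366))
```

```bash
python3 -m jog '[[0,0,0,0,0,-1.5,0.3],[0,0,0,0,0,-2,0.3],[0,0,0,0,0,-1,0.3],[0,0,0,0,0,-0.3,0.3],[0,0,0,0,0,0,0.3]]'|grep ee_; python3 -m jog '[[0,0,0,0,0,0,0.3],[0,0,0,0,0,0,0.3],[0,0,0,0,0,0,0.3],[0,0,0,0,0,0,0.3],[0,0,0,0,0,0,0.3]]'; cat > meas.py <<'E'
from pose import *
import sys
m=camera_model('wrist'); st=status.get_state(); e=np.array(st['ee_pos']); print(e,st['tool_rot'])
w=capture('wrist'); save(sys.argv[1],w); hsv=cv2.cvtColor(w,cv2.COLOR_RGB2HSV)
g=(hsv[...,0]>50)&(hsv[...,0]<85)&(hsv[...,1]>120); n,l,s,c=cv2.connectedComponentsWithStats(g.astype(np.uint8)); k=1+np.argmax(s[1:,4]); print(s[k])
x,y,ww,h=s[k,:4]; g=l==k
def tool(uv,z):
    n=cv2.undistortPoints(np.array(uv,float).reshape(-1,1,2),K(m),D(m)).reshape(-1,2)
    d=np.c_[n[:,0],-n[:,1],-np.ones(len(n))]@RT.T
    return CT+((z-CT[2])/d[:,2])[:,None]*d
P=[]
for r_ in (y+3,y+h//2):
    u=np.nonzero(g[r_])[0]; P+=[(u.min()-.5,r_),(u.max()+.5,r_)]
P.append((x+ww/2,y-.5))
T=tool(P,e[2]-.053); print(T.round(4),'liner centre in tool',T[4,0]-.055,T[:4,1].mean(),'w',T[1,1]-T[0,1])
s=capture('side'); save(sys.argv[1]+'s',s)
E
python3 meas.py w9
```

```text
ee_pos: [0.5249, 0.2646, 0.1075]
clock: 16.17
ee_pos: [0.5257, 0.2648, 0.1084]
tool_rot: [0.26, 3.13, 0.001]
contact_force: [-0.9, 0.2, -2.3]
gripper_width: 0.617
finger_force: 47.8
[0.52573601 0.26484954 0.10839836] [2.60079684e-01 3.12991641e+00 7.77834262e-04]
[283 171  74  25 951]
[[ 0.0561 -0.0146  0.0554]
 [ 0.0561 -0.0113  0.0554]
 [ 0.0519 -0.0147  0.0554]
 [ 0.0519  0.0179  0.0554]
 [ 0.0578  0.003   0.0554]] liner centre in tool 0.002758303211620093 -0.005664872191335981 w 0.003273550536083348
```

The liner centre is at tool (2.8, 1.6) mm and the can at (3, 1.8) mm, so they are aligned. Now the final lowering by 9 mm.

```bash
python3 -m jog '[[0,0,0,0,0,-0.4,0.3],[0,0,0,0,0,-0.3,0.3],[0,0,0,0,0,-0.2,0.3],[0,0,0,0,0,0,0.3],[0,0,0,0,0,0,0.3]]'|grep ee_; python3 -m jog '[[0,0,0,0,0,0,0.3],[0,0,0,0,0,0,0.3],[0,0,0,0,0,0,0.3],[0,0,0,0,0,0,0.3],[0,0,0,0,0,0,0.3]]'; python3 meas.py w10; python3 - <<'E'
from pose import *
m=camera_model('side'); s=cv2.imread('pics/w10s.png')
# predicted can end outline (near end) for centre z candidates
e=np.array(status.get_state()['ee_pos']); a=np.radians(-9.6); c=e[:2]-.003*np.array([np.cos(a),np.sin(a)])+.0018*np.array([-np.sin(a),np.cos(a)])
big=cv2.resize(s[120:270,170:320],(600,600),interpolation=cv2.INTER_CUBIC)
for z,col in((.089,(255,0,255)),(.094,(255,255,0))):
    h=cv2.convexHull(proj(m,cyl(c[0],c[1],a,z)).astype(np.float32)).reshape(-1,2)
    cv2.polylines(big,[((h-[170,120])*4+1.5).round().astype(int)],True,col,1)
cv2.imwrite('pics/c10.png',big)
E
```

```text
ee_pos: [0.5251, 0.2646, 0.0984]
clock: 17.1
ee_pos: [0.5255, 0.2647, 0.099]
tool_rot: [0.26, 3.131, 0.0]
contact_force: [-0.2, 0.2, -1.6]
gripper_width: 0.615
finger_force: 47.8
[0.52547041 0.26473449 0.09895182] [2.60195666e-01 3.13056098e+00 2.71913010e-04]
[281 175  79  21 689]
[[ 0.0559 -0.0142  0.046 ]
 [ 0.0559 -0.0111  0.046 ]
 [ 0.0528 -0.0143  0.046 ]
 [ 0.0527  0.0179  0.046 ]
 [ 0.0574  0.0031  0.046 ]] liner centre in tool 0.0024384017770125513 -0.005436349472584171 w 0.0031069802898378244
```

View pics/c10.png

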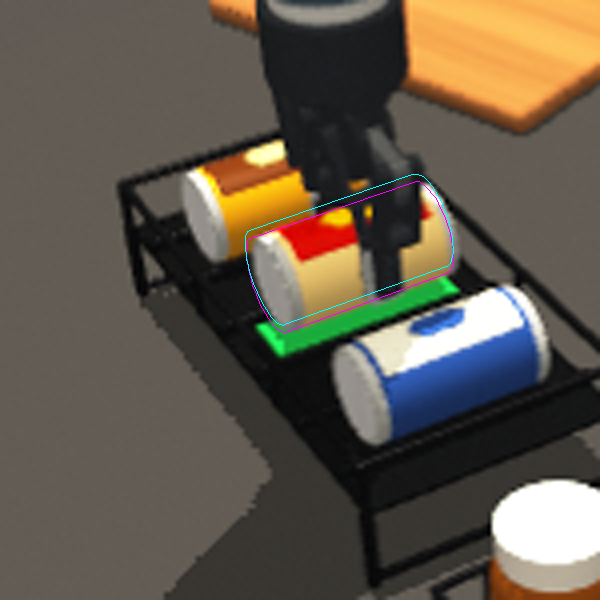

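The side view shows the can level over the green liner with its label up and a visible gap beneath it. Its outline matches a centre height of about 91–93 mm. The blue and ochre cans look undisturbed, so I'm handing it in.

```bash
python3 -c "
from plant import workorder,status
print(status.get_state()['joint_vel'].round(4)); print(workorder.job_done())"
```

```text
[ 0.0002  0.0014 -0.0002 -0.0002  0.0009  0.0009]
the job is handed in; nothing more can be done
None
```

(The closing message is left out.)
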